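Press a stock box lid home and snap its four clips corner to opposite corner

ROBOT

A 6-joint arm with a two-finger parallel gripper is mounted at the origin on the work surface; the furniture and walls round the work are solid. World frame = base frame: x ahead of the robot, y to its left, z up, the work surface at z = 0. Lengths are in mm, angles in degrees, forces in N, time in s.
With the tool pointing down it reaches from about 300 to 850 mm from the base axis. Payload 4.2 kg.
Tool frame: the origin (TCP) lies at the centre of the arm's flange, where the gripper is bolted on; the fingertips stand 191 mm ahead of it and the grasp point (between the pads) lies 172 mm ahead of it; z points along the fingers, y is the direction in which the jaws open and shut (so a half turn about z gives the same grasp; the last joint's range is limited). The gripper opens to 91 mm and grips with 3 to 60 N. Pads are 32 mm wide; open, the fingers measure 118 mm over their backs; the gripper's body (76 mm by 178 mm) begins 60 mm behind the grasp point.
Start: joints at [69.786, 18.312, 89.639, -0, 72.044, -1.146], TCP at [187.844, 543.45, 404.776] pointing down, gripper open.
Joint ranges: [-177.97, 177.97], [-48.28, 115.42], [12.27, 149.76], [-77.06, 257.06], [2.81, 150.46], [-146.56, 146.56]. Speed limits (degrees/s): [147.25, 147.25, 180, 180, 180, 180].

INTERFACE

Orientations are given as [roll, pitch, yaw] about the fixed x, y, z axes, in that order (R = Rz(yaw) Ry(pitch) Rx(roll)).
In Python, from workcell import status, vision, ticket gives the robot as it stands.
- The arm moves only by the shell command python3 -m jog 'ROWS' [FORCE]. ROWS is JSON, a list of rows, each a list of 7 numbers: the finger opening in m, from 0 to 0.0912, then the shift along the tool's x, y, z in m, then the turn, a rotation vector about the tool's x, y, z in rad. A call has 1 to 12 rows; each row shifts and turns the commanded pose from where the row before left it, along the tool's axes as they then stand; what a row does not reach is not made up. A row lasts 1/8 s, in which the tool goes at most 62.5 mm and 10.7 degrees, less where a joint would pass 70% of its speed; a pose out of reach is approached as far as the arm can. A call with a gripper value outside its range is refused whole. The fingers move at their own pace and stop on an object; FORCE is the grip in N (left out, the last holds). Time passes only in rows, so rows that do not move let the fingers close. It gives the time, the measured TCP pose, the force and the opening at its end, in the units of the state.
- status.state(): the state, without advancing time (a new reading comes with each control period).
- vision.grab_frame(name): name is "scene" or "top" or "wrist"; returns a dict with "color" (400x640x3 uint8, blue, green, red), "depth" (400x640 float32, mm along the optical axis (not along the pixel's ray), 0 where there is no reading), "fov_y" (degrees; the focal length in pixels is half the picture's height over the tangent of half this angle, whatever the lens; pixels are square), "cx", "cy" (the principal point, pixels), "pose" (4x4, takes a point from camera to world coordinates). Camera axes: x right, y down, z forward; pixel columns grow to the right and rows downward; lengths in mm; the calibration is good to about 2 mm. A picture is of the moment at which its call begins.
- ticket.job_done(): hands the job in, once; it reports no verdict.
Trained networks look in the newest picture that a camera, given by its name, has taken for a name from the list of things; names that differ only in an ending like _2 or _b are one class to them, and where a whole thing is asked for, a point or a joint stands for the part that bears it (a point fixed in the world has none). Each returns a list of dicts, best first, with "p" (0 to 1); they miss things now and then, are a little off and sometimes report something else, mostly with a low value. They report only what shows in the picture. A call takes as long as a camera call.
- vision.find_in(camera, label): "location" ([x, y, z] in mm, in world coordinates, good to about 4 mm: the middle of the surface that is visible of it).
- vision.silhouettes(camera, label): "pixels" (400x640 bool, what is visible of it).
The state is a dict: "time_s": time; "qpos": joint angles; "qvel": joint speeds; "effort": joint torques, N m; "ee_pos": TCP position; "ee_rot": TCP orientation; "force": force on the tool from outside, world axes, zero at the start; "torque": the same for the moment, N m; "gripper_width": finger opening in mm.
Only numpy, scipy, OpenCV 4.12 (cv2) and the standard library are available. Lean on these libraries where they do the work, as an engineer would, in place of code of your own. Each camera call takes 0.05 s, during which the arm holds its last target.

TASK

Close the white stock box for storage: first press the lid gently down, on the blue pad in its middle, until it is fully home with all clips still open, then swing the four orange clips down and press each until it snaps shut. Start with whichever clip you like, do the diagonally opposite one next, then the remaining two. The clips and lid are brittle plastic: feel for the snap and the stop, and never press harder than 25 newtons; leave everything else on the display alone.

Things in the scene. Friction and masses are not known exactly. Their poses are not given: they have to be found in the camera images.
- stock_box: White open tub with a soap carton inside, fixed to the surface, 150 (its x) x 210 (its y) x 62 mm tall. Origin: centre of its underside; x points to its far side, y to its left, z up. On each long (y-running) side, below each clip, sits a sprung white catch over a solid ledge; the catches' heights differ from corner to corner by up to 11 mm.
- lid (a joint): Height in m of the grey lid with a clear window (156x216x5 mm) above its home position: 0 = fully home on the rim (its top 67 mm above the surface), larger = standing proud (5 to 8 mm at the start). It slides straight up and down only; its tight rubber seal drags with about 9 N and it stays where it is left. From 1.5 mm above home a springy seal adds 5 N per mm; a hard stop lies 0.5 mm below home.
- lid_pad (a point): Centre of the top of the blue round press pad (38 mm across, 8 mm above the lid) in the middle of the lid; 75 mm above the surface when the lid is home.
- clip_a (a joint): Angle in rad of the near-left orange clip (seen from the robot): 0 = flat along the lid; larger = swung up and back to the lid's middle (1.75 at most). Starts at 0.9 to 1.35; stays where left. Snapped shut it rests on its solid ledge anywhere from 0 to 0.27 (catch heights differ, unknown); the hook meets the catch about 0.17 before that, pressing then takes up to about 11 N until it gives way and drops in.
- catch_a (a joint): How far, in m, the near-left sprung catch is pushed in: 0 when free; about 0.0013 once the clip's hook is snapped in under it.
- clip_a_hinge (a point): Middle of the near-left clip's hinge axis, 3 mm above the lid's top. The axis runs along the box's y; the clip reaches from here outwards (box -x) over the nearest long edge. The clip is a flat plate 42 mm long from the hinge, 26 mm wide, 5 mm thick (hinge axis in mid-thickness), with a hook 30 mm deep at its outer end.
- clip_a_press (a point): Centre of the black rubber thumb strip on top of the near-left clip, 35.5 mm out from the hinge axis, 3.5 mm above the plate's middle; moves with the clip, its x from hinge to outer end. Straight down there is the way to press the clip home.
- clip_b (a joint): Angle in rad of the near-right orange clip (seen from the robot): 0 = flat along the lid; larger = swung up and back to the lid's middle (1.75 at most). Starts at 0.9 to 1.35; stays where left. Snapped shut it rests on its solid ledge anywhere from 0 to 0.27 (catch heights differ, unknown); the hook meets the catch about 0.17 before that, pressing then takes up to about 11 N until it gives way and drops in.
- catch_b (a joint): How far, in m, the near-right sprung catch is pushed in: 0 when free; about 0.0013 once the clip's hook is snapped in under it.
- clip_b_hinge (a point): Middle of the near-right clip's hinge axis, 3 mm above the lid's top. The axis runs along the box's y; the clip reaches from here outwards (box -x) over the nearest long edge. The clip is a flat plate 42 mm long from the hinge, 26 mm wide, 5 mm thick (hinge axis in mid-thickness), with a hook 30 mm deep at its outer end.
- clip_b_press (a point): Centre of the black rubber thumb strip on top of the near-right clip, 35.5 mm out from the hinge axis, 3.5 mm above the plate's middle; moves with the clip, its x from hinge to outer end. Straight down there is the way to press the clip home.
- clip_c (a joint): Angle in rad of the far-right orange clip (seen from the robot): 0 = flat along the lid; larger = swung up and back to the lid's middle (1.75 at most). Starts at 0.9 to 1.35; stays where left. Snapped shut it rests on its solid ledge anywhere from 0 to 0.27 (catch heights differ, unknown); the hook meets the catch about 0.17 before that, pressing then takes up to about 11 N until it gives way and drops in.
- catch_c (a joint): How far, in m, the far-right sprung catch is pushed in: 0 when free; about 0.0013 once the clip's hook is snapped in under it.
- clip_c_hinge (a point): Middle of the far-right clip's hinge axis, 3 mm above the lid's top. The axis runs along the box's y; the clip reaches from here outwards (box +x) over the nearest long edge. The clip is a flat plate 42 mm long from the hinge, 26 mm wide, 5 mm thick (hinge axis in mid-thickness), with a hook 30 mm deep at its outer end.
- clip_c_press (a point): Centre of the black rubber thumb strip on top of the far-right clip, 35.5 mm out from the hinge axis, 3.5 mm above the plate's middle; moves with the clip, its x from hinge to outer end. Straight down there is the way to press the clip home.
- clip_d (a joint): Angle in rad of the far-left orange clip (seen from the robot): 0 = flat along the lid; larger = swung up and back to the lid's middle (1.75 at most). Starts at 0.9 to 1.35; stays where left. Snapped shut it rests on its solid ledge anywhere from 0 to 0.27 (catch heights differ, unknown); the hook meets the catch about 0.17 before that, pressing then takes up to about 11 N until it gives way and drops in.
- catch_d (a joint): How far, in m, the far-left sprung catch is pushed in: 0 when free; about 0.0013 once the clip's hook is snapped in under it.
- clip_d_hinge (a point): Middle of the far-left clip's hinge axis, 3 mm above the lid's top. The axis runs along the box's y; the clip reaches from here outwards (box +x) over the nearest long edge. The clip is a flat plate 42 mm long from the hinge, 26 mm wide, 5 mm thick (hinge axis in mid-thickness), with a hook 30 mm deep at its outer end.
- clip_d_press (a point): Centre of the black rubber thumb strip on top of the far-left clip, 35.5 mm out from the hinge axis, 3.5 mm above the plate's middle; moves with the clip, its x from hinge to outer end. Straight down there is the way to press the clip home.
- lid_box: Bystander: black tray with clear lid, 174x132x40 mm. Origin at the centre of its underside. Leave alone.
- rest_blue: Bystander: blue glasses rest, 62x57x111 mm. Origin at the centre of its underside. Leave alone.
- brown_wallet: Bystander: brown wallet, 88x109x14 mm. Origin at the centre of its underside. Leave alone.
- desk_lamp: Bystander: small wooden-base lamp, 64x152x132 mm. Origin at the centre of its underside. Leave alone.
- wedge_case_0: Bystander: pale grey wedge-shaped case, 158x73x56 mm. Origin at the centre of its underside. Leave alone.

How it is judged:
By the outcome, as a careful person would: the job done as asked, in the order asked, and still so for the second after the job is handed in, with the robot touching nothing.
It also fails if it takes over 66 s, if anything falls off the work surface, if the arm or the gripper's body presses on something with over 40 N, if the wrist force passes 120 N, or if a joint passes its speed limit or range.

## Working session

There is one attempt and no reset: what is moved stays moved. The work goes in short steps, Python scripts to look and compute and a shell command to move; the robot and the scene stay as the last step left them, time stands still between calls to the robot, and variables do not carry over. Pictures are saved under pics/ and viewed, and the job is handed in when it is done.

```bash
ls; mkdir -p pics
python3 - <<'E'
from workcell import status, vision
import cv2
print(status.state())
for n in("scene","top","wrist"):
    f=vision.grab_frame(n); cv2.imwrite(f"pics/{n}0.png",f["color"]); print(n,f["fov_y"],f["cx"],f["cy"],f["pose"].round(3).tolist() if hasattr(f["pose"],'round') else f["pose"])
E
```

```text
pics
{'time_s': 0.0, 'qpos': array([ 6.97858947e+01,  1.83514932e+01,  8.97078065e+01,  8.78773822e-04,
        7.20418784e+01, -1.14569604e+00]), 'qvel': array([ 0.00526306, -0.0865595 , -0.01370442, -0.00639418,  0.02596473,
       -0.11711021]), 'effort': array([ 1.50058571e-03, -4.12455010e+01, -2.31970900e+01,  7.27571966e-02,
        4.56785469e-02, -1.65909582e-04]), 'ee_pos': array([187.78707903, 543.29125314, 403.91196401]), 'ee_rot': array([-1.79898859e+02, -2.85835411e-03,  1.60931317e+02]), 'force': array([-0.09547648,  0.10035608, -0.59851743]), 'torque': array([-0.03654453,  0.01298859,  0.01760847]), 'gripper_width': 91.09355585340039}
scene 44.470527519942166 315.3602179464858 201.803652824428 [[0.899, -0.343, 0.274, 37.625], [-0.439, -0.7, 0.563, -901.277], [-0.001, -0.626, -0.78, 1366.561], [0.0, 0.0, 0.0, 1.0]]
top 42.638559009675575 322.1388567196492 196.55531145235508 [[0.014, -0.989, 0.145, 262.555], [-1.0, -0.012, 0.013, 18.355], [-0.012, -0.146, -0.989, 1700.238], [0.0, 0.0, 0.0, 1.0]]
wrist 69.52551290801055 321.42195347085425 197.32494538349798 [[0.326, 0.912, 0.25, 116.778], [0.945, -0.314, -0.088, 568.607], [-0.002, 0.265, -0.964, 385.408], [0.0, 0.0, 0.0, 1.0]]
```

View pics/scene0.png

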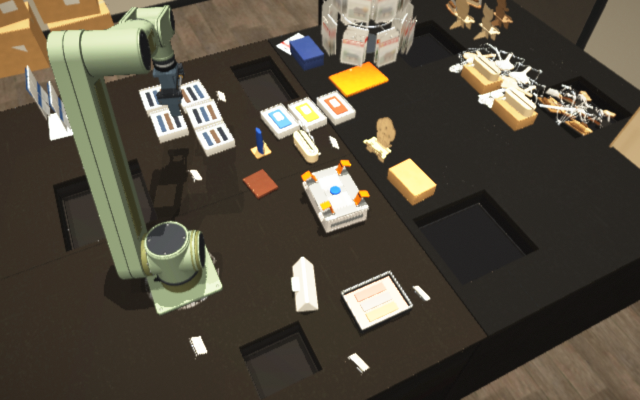

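View pics/top0.png

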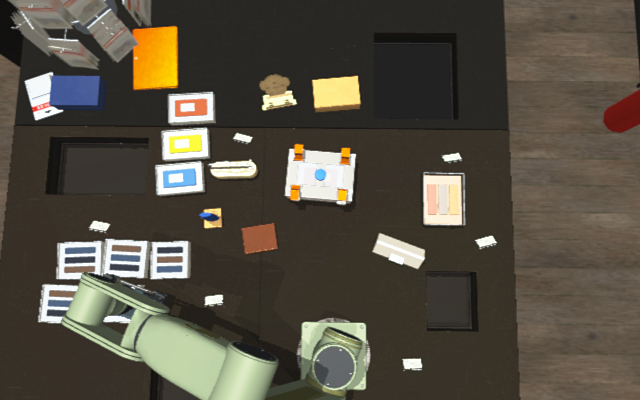

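```bash
python3 -m jog '[[0,-0.0477,-0.0313,0,0,0,0],[0,-0.0477,-0.0313,0,0,0,0],[0,-0.0477,-0.0313,0,0,0,0],[0,-0.0477,-0.0313,0,0,0,0],[0,-0.0477,-0.0313,0,0,0,0],[0,-0.0477,-0.0313,0,0,0,0],[0,-0.0477,-0.0313,0,0,0,0],[0,-0.0477,-0.0313,0,0,0,0],[0,-0.0477,-0.0313,0,0,0,0],[0,-0.0477,-0.0313,0,0,0,0],[0,-0.0477,-0.0313,0,0,0,0],[0,0,0,0,0,0,-0.13]]' 10; python3 -m jog '[[0,0,0,0,0,0,-0.13],[0,0,0,0,0,0,0],[0,0,0,0,0,0,0]]'
cat > h.py <<'E'
import numpy as np, cv2
from workcell import status, vision
def cap(n,name=None):
    f=vision.grab_frame(n)
    if name: cv2.imwrite(f"pics/{name}.png",f["color"])
    return f
def cloud(f):
    H,W=f["depth"].shape; fl=H/2/np.tan(np.radians(f["fov_y"])/2)
    v,u=np.mgrid[:H,:W]; z=f["depth"]
    P=np.stack([(u-f["cx"])/fl*z,(v-f["cy"])/fl*z,z],-1)
    T=np.array(f["pose"]); return P@T[:3,:3].T+T[:3,3]
def st():
    s=status.state(); print(round(s["time_s"],2),s["ee_pos"].round(1),s["ee_rot"].round(2),s["force"].round(2),s["gripper_width"].round(1))
E
python3 - <<'E'
from h import *
st(); f=cap("wrist","w1"); np.savez("w1.npz",c=f["color"],P=cloud(f),d=f["depth"])
for k in ("fov_y","cx","cy"): print(f[k])
np.save("w1pose.npy",f["pose"])
E
```

```text
time_s: 2.75
ee_pos: [573.3, 43.5, 404.2]
ee_rot: [-180.0, 0.0, 168.3]
force: [0.1, 0.5, 0.2]
gripper_width: 0.6
time_s: 3.12
ee_pos: [571.2, 46.8, 404.8]
ee_rot: [180.0, 0.0, 175.7]
force: [-0.8, -0.4, 0.1]
gripper_width: 0.4Traceback (most recent call last):
  File "<stdin>", line 2, in <module>
  File "h.py", line 13, in st
    s=status.state(); print(round(s["time_s"],2),s["ee_pos"].round(1),s["ee_rot"].round(2),s["force"].round(2),s["gripper_width"].round(1))
                                                                                                               ^^^^^^^^^^^^^^^^^^^^^^^^
AttributeError: 'float' object has no attribute 'round'
```

```bash
sed -i 's/s\["gripper_width"\].round(1)/round(s["gripper_width"],1)/' h.py
python3 - <<'E'
from h import *
st(); f=cap("wrist","w1"); np.savez("w1.npz",c=f["color"],P=cloud(f),d=f["depth"])
np.save("w1pose.npy",f["pose"])
P=cloud(f);hsv=cv2.cvtColor(f["color"],cv2.COLOR_BGR2HSV)
ok=f["depth"]>0
m=(hsv[...,0]>95)&(hsv[...,0]<125)&(hsv[...,1]>120)&ok&(P[...,2]>60)
m=m&(abs(P[...,0]-572)<60)&(abs(P[...,1]-46)<60)
print("pad",m.sum(),P[m].mean(0),np.percentile(P[m],[1,50,99],axis=0).round(1))
o=(hsv[...,0]>5)&(hsv[...,0]<22)&(hsv[...,1]>150)&ok&(P[...,2]>60)
n,lab,stt,c=cv2.connectedComponentsWithStats(o.astype(np.uint8))
for i in range(1,n):
    if stt[i,4]>80:
        q=P[lab==i]; print(c[i].round(),stt[i,4],np.percentile(q,[2,50,98],axis=0).round(1).tolist())
E
```

```text
3.12 [571.2  46.8 404.8] [1.7999e+02 1.0000e-02 1.7574e+02] [-0.75 -0.38  0.05] 0.4
pad 854 [571.96797439  49.71254188  81.43958816] [[554.9  33.   78.6]
 [572.   49.7  81.5]
 [589.5  67.   83.2]]
[401. 127.] 1201 [[489.2, 115.9, 80.0], [508.3, 128.6, 103.8], [536.0, 141.9, 113.8]]
[244. 132.] 1163 [[486.0, -32.1, 79.9], [503.5, -19.1, 114.9], [525.8, -7.3, 119.0]]
[257. 230.] 249 [[531.1, -40.5, 77.9], [611.4, -25.6, 84.3], [615.0, 30.8, 299.3]]
[391. 230.] 303 [[534.5, 71.5, 75.9], [622.3, 121.5, 84.3], [629.8, 133.6, 299.1]]
```

View pics/w1.png

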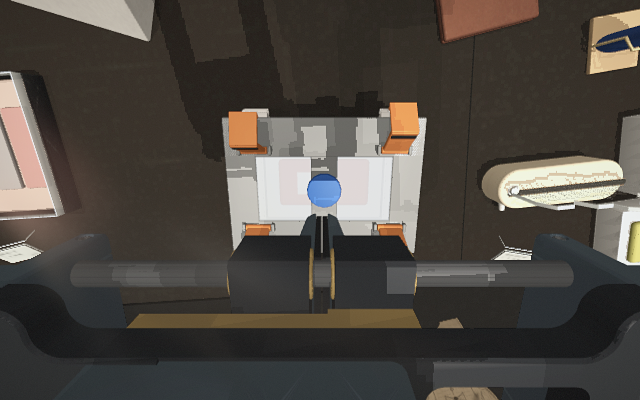

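Run:
```python
from h import *
d=np.load("w1.npz");P=d["P"];c=d["c"]
H=(abs(P[...,2]-73.5)<4)&(abs(P[...,0]-572)<110)&(abs(P[...,1]-49)<130)&(d["d"]>0)
n,lab,s,_=cv2.connectedComponentsWithStats(H.astype(np.uint8)); i=1+s[1:,4].argmax(); m=lab==i
print(s[i], np.median(P[m],0))
v,u=np.nonzero(m)
# side edges per row; near edge per column
def fit(a,b):
    a,b=np.array(a),np.array(b)
    for _ in range(5):
        k=np.polyfit(a,b,1);r=b-np.polyval(k,a);g=abs(r)<max(1,1.5*r.std());a,b=a[g],b[g]
    return k,len(a),r.std()
L=[];R=[]
for r in range(125,235):
    uu=u[v==r]
    if len(uu)>50: L.append(P[r,uu.min()]);R.append(P[r,uu.max()])
L,R=np.array(L),np.array(R)
for E in(L,R):
    k,n,sd=fit(E[:,0],E[:,1]);print("side y=",np.polyval(k,572),"slope deg",np.degrees(np.arctan(k[0])),n,sd)
N=np.array([P[v[u==q].min(),q] for q in range(225,425) if (u==q).any()])
k,n,sd=fit(N[:,1],N[:,0]);print("near x=",np.polyval(k,49.7),"deg",-np.degrees(np.arctan(k[0])),n,sd)
hsv=cv2.cvtColor(c,cv2.COLOR_BGR2HSV)
o=(hsv[...,0]>5)&(hsv[...,0]<22)&(hsv[...,1]>150)&(P[...,2]>60)&(P[...,2]<140)
th=np.radians(-4.2);ex=np.array([np.cos(th),np.sin(th)]);ey=np.array([-ex[1],ex[0]])
B=P[...,:2]-[572,49.7];bx=B@ex;by=B@ey
for nm,sx,sy in(("a",-1,1),("b",-1,-1),("c",1,-1),("d",1,1)):
    g=o&(bx*sx>15)&(by*sy>45); print(nm,g.sum())
    q=np.c_[bx[g],by[g],P[g][:,2]]
    for z0 in range(76,122,4):
        w=q[(q[:,2]>=z0)&(q[:,2]<z0+4)]
        if len(w)>5: print(z0,len(w),"bx",np.percentile(w[:,0],[3,50,97]).round(1),"by",np.percentile(w[:,1],[3,50,97]).round(1))
```

```text
[  222   117   205   136 18798] [556.8109383   53.51619795  73.26440586]
side y= -56.95804512388382 slope deg -4.1026166272726625 107 0.47159790268493945
side y= 157.30619141080848 slope deg -4.226200743412098 104 0.42447771068574874
near x= 495.00912100919874 deg -4.229601634696924 143 0.0022861170254131146
a 1210
76 26 bx [-44.6 -41.1 -40.9] by [61.3 69.4 84.6]
80 60 bx [-45.4 -42.3 -41.1] by [62.2 74.5 87.5]
84 52 bx [-47.5 -45.9 -44.7] by [62.5 73.3 86.4]
88 50 bx [-49.8 -48.3 -47.1] by [62.5 74.8 86. ]
92 56 bx [-64.3 -50.7 -49.5] by [62.4 72.6 85.6]
96 113 bx [-89.5 -84.9 -51.8] by [62.7 73.5 86.2]
100 255 bx [-87.6 -83.  -54.1] by [62.8 74.7 86.7]
104 228 bx [-81.2 -76.6 -56.3] by [62.8 74.3 86.7]
108 235 bx [-74.8 -70.3 -60.4] by [62.5 74.6 86.3]
112 135 bx [-68.6 -65.1 -61.4] by [63.  73.5 86.3]
b 1163
76 26 bx [-46.2 -40.1 -40. ] by [-87.6 -65.7 -60.4]
80 32 bx [-43.4 -41.3 -40.2] by [-85.5 -72.4 -61.3]
88 26 bx [-46.6 -43.3 -43.1] by [-84.5 -71.6 -61.5]
92 6 bx [-47.6 -45.3 -44.8] by [-77.  -61.8 -61.5]
96 24 bx [-48.6 -45.1 -45. ] by [-83.4 -71.7 -61.6]
100 6 bx [-50.3 -47.5 -46.6] by [-62.6 -61.7 -61.5]
108 69 bx [-81.1 -79.3 -47.6] by [-86.5 -73.8 -61.7]
112 524 bx [-80.2 -71.4 -49.8] by [-86.3 -74.1 -62.1]
116 438 bx [-65.3 -56.4 -50. ] by [-86.1 -73.9 -62.1]
c 227
76 50 bx [41.4 42.1 43.7] by [-87.4 -72.5 -60.6]
80 68 bx [42.1 44.5 45.7] by [-87.  -72.5 -61.5]
84 71 bx [45.  46.2 47.6] by [-85.5 -74.  -62. ]
88 38 bx [46.2 47.7 48.3] by [-85.9 -75.2 -63.4]
d 283
76 75 bx [40.9 42.1 45.8] by [61.5 75.  87.9]
80 63 bx [42.2 44.5 45.7] by [63.6 76.  87.3]
84 62 bx [44.9 45.9 47.4] by [63.  74.6 85.7]
88 48 bx [46.2 47.2 48.4] by [63.3 74.1 86.6]
92 10 bx [47.8 48.9 50.5] by [83.1 85.  87.1]
96 8 bx [48.9 50.1 51. ] by [83.5 85.8 87.1]
```

```bash
python3 -m jog '[[0,-0.0009,0.0033,0.04,0,0,0],[0,0,0,0.05,0,0,0],[0,0,0,0.03,0,0,0],[0,0,0,0.005,0,0,0],[0,0,0,0,0,0,0]]'; python3 -m jog '[[0,0,0,0.002,0,0,0],[0,0,0,0,0,0,0]]'
```

```text
time_s: 3.8
ee_pos: [572.8, 50.0, 280.5]
ee_rot: [180.0, 0.1, 175.8]
force: [0.1, 0.3, -0.1]
gripper_width: 0.4
time_s: 4.05
ee_pos: [572.6, 49.9, 278.8]
ee_rot: [180.0, 0.1, 175.8]
force: [-0.3, -0.2, -0.2]
gripper_width: 0.2
```

```bash
for i in 1 2 ; do python3 -m jog '[[0,0,0,0.001,0,0,0],[0,0,0,0.001,0,0,0]]' | egrep 'ee_pos|force'; done;  for i in 1 2 ; do python3 -m jog '[[0,0,0,0.001,0,0,0]]' | egrep 'ee_pos|force'; done
```

```text
ee_pos: [572.4, 49.8, 275.9]
force: [-0.7, 0.5, 0.4]
ee_pos: [572.4, 49.9, 273.6]
force: [1.0, -0.4, -0.4]
ee_pos: [572.4, 49.8, 272.6]
force: [1.0, 0.4, -0.3]
ee_pos: [572.4, 49.9, 271.7]
force: [0.3, -0.3, 0.7]
```

```bash
python3 -m jog '[[0,0,0,0.001,0,0,0]]' | egrep 'ee_pos|force'; python3 -m jog '[[0,0,0,0.001,0,0,0]]' | egrep 'ee_pos|force'
```

```text
ee_pos: [572.4, 49.8, 271.2]
force: [-1.7, -0.4, 6.6]
ee_pos: [572.4, 49.9, 270.5]
force: [-2.0, 0.9, 5.6]
```

```bash
python3 -m jog '[[0,0,0,0.001,0,0,0]]' | egrep 'ee_pos|force'; python3 -m jog '[[0,0,0,0.001,0,0,0]]' | egrep 'ee_pos|force'; python3 -m jog '[[0,0,0,0.0005,0,0,0]]' | egrep 'ee_pos|force'
```

```text
ee_pos: [572.4, 49.9, 269.6]
force: [-1.5, 0.6, 6.2]
ee_pos: [572.3, 49.9, 268.6]
force: [-3.5, -0.8, 5.6]
ee_pos: [572.3, 49.9, 268.1]
force: [-1.8, 0.6, 6.9]
```

```bash
python3 -m jog '[[0,0,0,0.0005,0,0,0]]' | egrep 'ee_pos|force'; python3 -m jog '[[0,0,0,0.0005,0,0,0]]' | egrep 'ee_pos|force'
```

```text
ee_pos: [572.3, 49.9, 267.6]
force: [-0.6, -0.2, 5.4]
ee_pos: [572.4, 49.9, 267.2]
force: [-2.8, -0.3, 7.1]
```

```bash
python3 -m jog '[[0,0,0,0.0005,0,0,0]]' | egrep 'ee_pos|force'; python3 -m jog '[[0,0,0,0.0005,0,0,0]]' | egrep 'ee_pos|force'
```

```text
ee_pos: [572.3, 49.9, 266.9]
force: [-1.6, 0.8, 8.6]
ee_pos: [572.3, 49.9, 266.5]
force: [-3.2, -0.3, 9.2]
```

```bash
python3 -m jog '[[0,0,0,0.0005,0,0,0]]' | egrep 'ee_pos|force'; python3 -m jog '[[0,0,0,0.0003,0,0,0]]' | egrep 'ee_pos|force'
```

```text
ee_pos: [572.3, 49.9, 266.2]
force: [-2.8, -0.0, 10.0]
ee_pos: [572.3, 49.8, 266.1]
force: [-3.3, -0.0, 10.5]
```

```bash
python3 -m jog '[[0,0,0,0.0004,0,0,0]]' | egrep 'ee_pos|force'; python3 -m jog '[[0,0,0,0.0004,0,0,0]]' | egrep 'ee_pos|force'; python3 -m jog '[[0,0,0,0,0,0,0]]' | egrep 'ee_pos|force'
```

```text
ee_pos: [572.3, 49.9, 265.8]
force: [-4.3, -1.6, 11.4]
ee_pos: [572.3, 49.9, 265.6]
force: [-4.0, 0.3, 13.0]
ee_pos: [572.3, 49.8, 265.6]
force: [-3.4, -0.1, 11.4]
```

```bash
python3 -m jog '[[0,0,0,0.0004,0,0,0]]' | egrep 'ee_pos|force'; python3 -m jog '[[0,0,0,0.0004,0,0,0]]' | egrep 'ee_pos|force'; python3 -m jog '[[0,0,0,0.0003,0,0,0]]' | egrep 'ee_pos|force'
```

```text
ee_pos: [572.3, 49.8, 265.5]
force: [-4.8, -0.1, 16.2]
ee_pos: [572.3, 49.8, 265.5]
force: [-4.8, -0.4, 17.6]
ee_pos: [572.2, 49.9, 265.5]
force: [-6.0, -1.0, 18.6]
```

```bash
python3 -m jog '[[0,0,0,-0.005,0,0,0],[0,0,0,-0.03,0,0,0],[0,0,0,-0.035,0,0,0],[0,0.0355,0.037,0,0,0,0],[0,0.0355,0.037,0,0,0,0],[0,0,0,0,0,0,0]]';  python3 - <<'E'
from h import *
st(); f=cap("wrist","w2"); cap("scene","s2"); cap("top","t2")
P=cloud(f);np.savez("w2.npz",c=f["color"],P=P,d=f["depth"])
m=(abs(P[...,0]-572)<80)&(abs(P[...,1]-50)<40)
hsv=cv2.cvtColor(f["color"],cv2.COLOR_BGR2HSV)
b=m&(hsv[...,0]>95)&(hsv[...,0]<125)&(hsv[...,1]>120);print(b.sum(),np.median(P[b],0) if b.any() else 0)
E
```

```text
time_s: 7.68
ee_pos: [505.1, 130.5, 332.5]
ee_rot: [180.0, -0.1, 176.0]
force: [0.3, -0.3, -0.1]
gripper_width: 0.5
7.67 [505.1 130.5 332.5] [ 1.7999e+02 -8.0000e-02  1.7604e+02] [ 0.26 -0.32 -0.1 ] 0.5
0 0
```

View pics/w2.png

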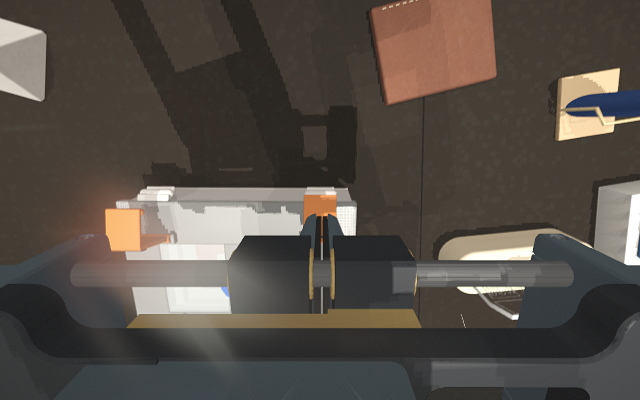

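Run:
```python
import cv2
s=cv2.imread("pics/s2.png")[140:260,260:420];cv2.imwrite("pics/s2c.png",cv2.resize(s,None,fx=5,fy=5,interpolation=cv2.INTER_CUBIC))
```

```text
(no output)
```

View pics/s2c.png

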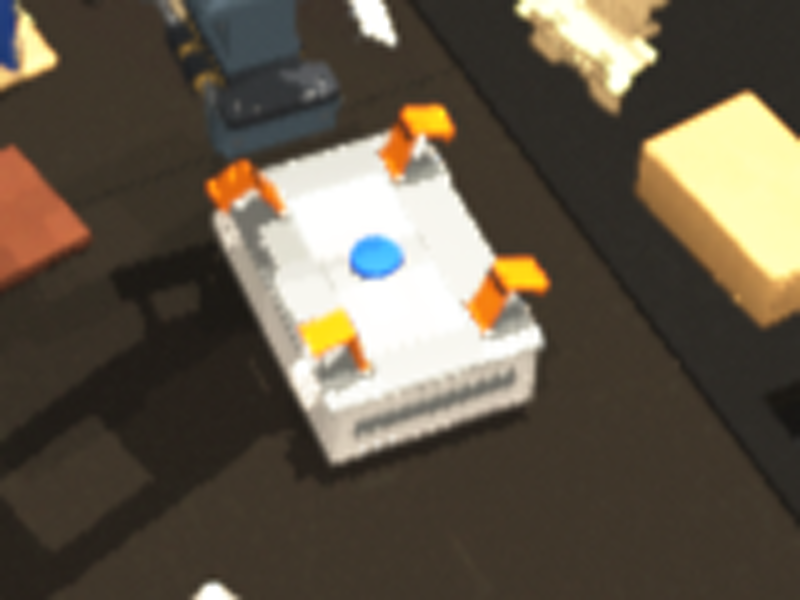

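```bash
python3 - <<'E'
from h import *
for n in("scene","top"):
    f=cap(n);P=cloud(f);h=cv2.cvtColor(f["color"],cv2.COLOR_BGR2HSV)
    b=(abs(P[...,0]-572)<25)&(abs(P[...,1]-50)<25)&(h[...,0]>95)&(h[...,0]<125)&(h[...,1]>120);print(n,b.sum(),np.median(P[b],0))
    o=(h[...,0]>5)&(h[...,0]<22)&(h[...,1]>150)&(P[...,2]>70)&(P[...,2]<140)
    th=np.radians(-4.2);B=P[...,:2]-[572.3,50];bx=B@[np.cos(th),np.sin(th)];by=B@[-np.sin(th),np.cos(th)]
    for nm,sx,sy in(("a",-1,1),("b",-1,-1),("c",1,-1),("d",1,1)):
        g=o&(bx*sx>15)&(by*sy>45)&(abs(bx)<100)&(abs(by)<100)
        if g.sum()>3:print(nm,g.sum(),"bx",np.percentile(bx[g],[3,97]).round(),"by",np.percentile(by[g],[3,50,97]).round(),"z",np.percentile(P[g][:,2],[3,97]).round())
st()
E
python3 -m jog '[[0,-0.001,-0.0005,0.02,0,0,0],[0,0,0,0,0,0,0]]'
```

```text
scene 61 [572.77934694  45.6699498   73.83124228]
a 76 bx [-86. -45.] by [60. 72. 87.] z [ 79. 109.]
b 11 bx [-72. -44.] by [-89. -87. -65.] z [ 71. 108.]
c 77 bx [44. 89.] by [-91. -78. -65.] z [ 73. 108.]
d 72 bx [44. 88.] by [58. 72. 89.] z [ 71. 111.]
top 39 [581.46057753  45.23790814  75.03553295]
b 23 bx [-79. -43.] by [-89. -76. -64.] z [ 73. 117.]
c 122 bx [44. 88.] by [-89. -76. -65.] z [ 74. 112.]
d 35 bx [67. 87.] by [60. 76. 85.] z [ 96. 109.]
7.92 [507.8 128.2 332.4] [-1.7999e+02  2.0000e-02  1.7577e+02] [ 1.08  0.46 -0.12] 0.5
time_s: 8.18
ee_pos: [508.1, 127.4, 311.3]
ee_rot: [-179.9, -0.2, 175.7]
force: [0.4, 0.3, 0.3]
gripper_width: 0.3
```

```bash
python3 -m jog '[[0,0,0.001,0.005,0,0,0],[0,0,0,0.004,0,0,0],[0,0,0,0.003,0,0,0],[0,0,0,0.003,0,0,0]]'|egrep 'ee_pos|force';python3 -m jog '[[0,0,0,0.002,0,0,0],[0,0,0,0.002,0,0,0]]'|egrep 'ee_pos|force'; python3 -m jog '[[0,0,0,0.002,0,0,0],[0,0,0,0.002,0,0,0]]'|egrep 'ee_pos|force'
```

```text
ee_pos: [508.0, 129.3, 297.5]
force: [-1.4, 0.1, 3.8]
ee_pos: [506.2, 129.5, 294.7]
force: [-12.9, 1.0, 18.0]
ee_pos: [507.2, 129.4, 290.2]
force: [-1.1, 0.6, 1.5]
```

```bash
python3 -m jog '[[0,0,0,0.001,0,0,0],[0,0,0,0.001,0,0,0]]'|egrep 'ee_pos|force'; python3 -m jog '[[0,0,0,0.001,0,0,0],[0,0,0,0.001,0,0,0]]'|egrep 'ee_pos|force'
```

```text
ee_pos: [508.2, 129.3, 287.4]
force: [-0.2, 0.7, 1.5]
ee_pos: [508.2, 129.2, 285.3]
force: [-0.6, -0.6, 0.5]
```

```bash
python3 -m jog '[[0,0,0,0.001,0,0,0]]'|egrep 'ee_pos|force'; python3 -m jog '[[0,0,0,0.001,0,0,0]]'|egrep 'ee_pos|force'
```

```text
ee_pos: [508.1, 129.2, 284.4]
force: [0.0, -0.6, 0.8]
ee_pos: [508.1, 129.3, 283.4]
force: [0.1, 0.7, 1.1]
```

```bash
python3 -m jog '[[0,0,0,0.001,0,0,0]]'|egrep 'ee_pos|force'; python3 -m jog '[[0,0,0,0.001,0,0,0]]'|egrep 'ee_pos|force'; python3 -m jog '[[0,0,0,0.001,0,0,0]]'|egrep 'ee_pos|force'; python3 -m jog '[[0,0,0,0.001,0,0,0]]'|egrep 'ee_pos|force'
```

```text
ee_pos: [508.0, 129.3, 282.5]
force: [-0.6, 0.1, 0.8]
ee_pos: [508.0, 129.3, 281.5]
force: [-0.1, -0.1, -0.6]
ee_pos: [508.0, 129.2, 280.5]
force: [-0.5, 0.2, 0.6]
ee_pos: [508.0, 129.3, 279.5]
force: [-1.8, 0.7, 2.0]
```

```bash
python3 -m jog '[[0,0,0,0.001,0,0,0]]'|egrep 'ee_pos|force'; python3 -m jog '[[0,0,0,0.001,0,0,0]]'|egrep 'ee_pos|force'; python3 -m jog '[[0,0,0,0.001,0,0,0]]'|egrep 'ee_pos|force'
```

```text
ee_pos: [507.9, 129.3, 278.8]
force: [-2.6, 0.3, 5.4]
ee_pos: [507.7, 129.3, 278.2]
force: [-3.6, -0.1, 9.7]
ee_pos: [507.5, 129.3, 277.4]
force: [-4.8, 0.1, 10.7]
```

```bash
python3 -m jog '[[0,0,0,0.0007,0,0,0]]'|egrep 'ee_pos|force'; python3 -m jog '[[0,0,0,0.0007,0,0,0]]'|egrep 'ee_pos|force'; python3 -m jog '[[0,0,0,0.0007,0,0,0]]'|egrep 'ee_pos|force'
```

```text
ee_pos: [507.3, 129.3, 276.8]
force: [-4.6, -0.2, 9.4]
ee_pos: [507.1, 129.3, 275.9]
force: [-5.1, 0.4, 7.7]
ee_pos: [507.5, 129.3, 274.7]
force: [-0.6, 0.2, -0.1]
```

```bash
python3 -m jog '[[0,0,0,0.0007,0,0,0]]'|egrep 'ee_pos|force'; python3 -m jog '[[0,0,0,0.0007,0,0,0]]'|egrep 'ee_pos|force'
```

```text
ee_pos: [508.2, 129.3, 273.7]
force: [-0.5, -0.4, 0.4]
ee_pos: [508.3, 129.3, 273.1]
force: [-0.4, 0.1, 5.3]
```

```bash
python3 -m jog '[[0,0,0,0.0007,0,0,0]]'|egrep 'ee_pos|force'; python3 -m jog '[[0,0,0,0.0007,0,0,0]]'|egrep 'ee_pos|force'; python3 -m jog '[[0,0,0,0.0007,0,0,0]]'|egrep 'ee_pos|force'
```

```text
ee_pos: [508.3, 129.3, 273.0]
force: [-1.1, -0.7, 9.0]
ee_pos: [508.3, 129.3, 272.8]
force: [-2.6, -0.4, 12.3]
ee_pos: [508.3, 129.3, 272.6]
force: [-3.5, -1.0, 16.3]
```

```bash
python3 -m jog '[[0,0,0,-0.005,0,0,0],[0,0,0,-0.03,0,0,0],[0,0,0,-0.035,0,0,0],[0,-0.0314,-0.0371,0,0,0,0],[0,-0.0314,-0.0371,0,0,0,0],[0,-0.0314,-0.0371,0,0,0,0],[0,-0.0314,-0.0371,0,0,0,0],[0,0,0,0,0,0,0],[0,0,0,0,0,0,0]]'
python3 - <<'E'
from h import *
f=cap("scene","s3");P=cloud(f)
s=f["color"][140:260,260:420];cv2.imwrite("pics/s3c.png",cv2.resize(s,None,fx=5,fy=5,interpolation=cv2.INTER_CUBIC))
w=cap("wrist","w3")
E
```

```text
time_s: 12.92
ee_pos: [622.2, -27.7, 340.3]
ee_rot: [180.0, -0.1, 175.8]
force: [-0.7, -0.2, 0.4]
gripper_width: 0.3
```

View pics/s3c.png

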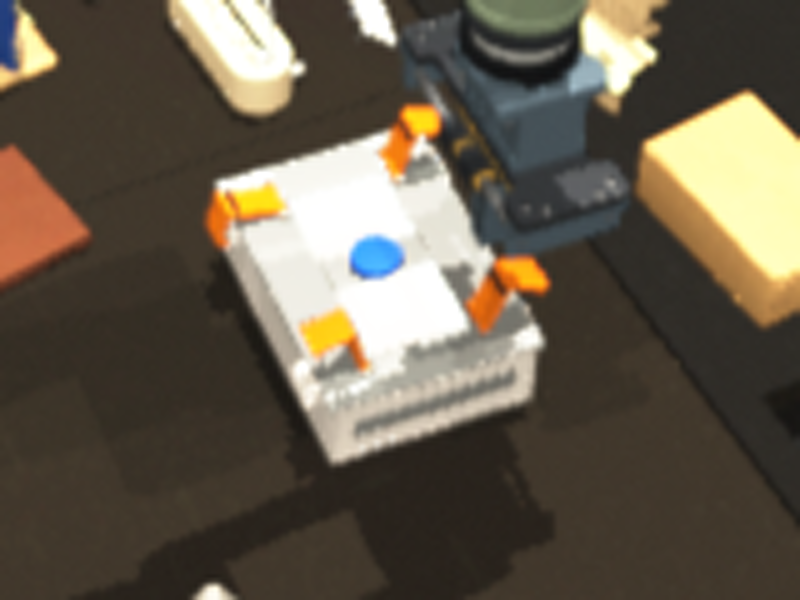

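View pics/w3.png

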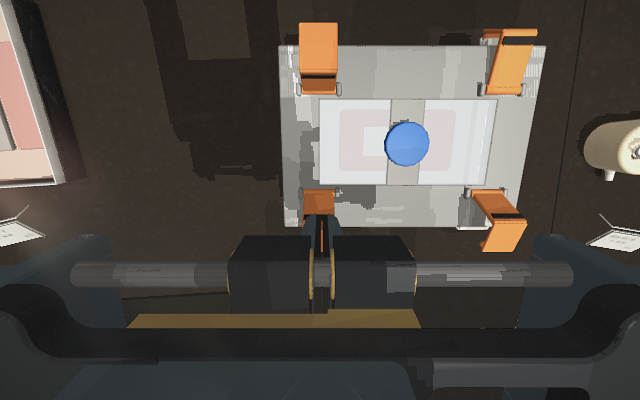

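```bash
python3 -m jog '[[0,0,0,0.015,0,0,0],[0,0,0,0.015,0,0,0],[0,0,0,0.005,0,0,0],[0,0,0,0.002,0,0,0]]'|egrep 'ee_pos|force';python3 -m jog '[[0,0,0,0.001,0,0,0]]'|egrep 'ee_pos|force';python3 -m jog '[[0,0,0,0.001,0,0,0]]'|egrep 'ee_pos|force';python3 -m jog '[[0,0,0,0.001,0,0,0]]'|egrep 'ee_pos|force'
```

```text
ee_pos: [622.4, -27.8, 303.2]
force: [0.2, 0.3, 0.1]
ee_pos: [622.6, -27.9, 303.0]
force: [0.9, -0.6, -0.1]
ee_pos: [622.6, -27.9, 302.3]
force: [-0.1, 0.2, -0.4]
ee_pos: [622.6, -27.9, 301.2]
force: [-0.1, 0.1, -0.7]
```

Now follow the arc outward (tool −x) and down.

```bash
python3 -m jog '[[0,-0.0005,0,0.001,0,0,0]]'|egrep 'ee_pos|force';python3 -m jog '[[0,-0.0015,0,0.001,0,0,0]]'|egrep 'ee_pos|force';python3 -m jog '[[0,-0.0015,0,0.001,0,0,0]]'|egrep 'ee_pos|force';python3 -m jog '[[0,-0.0015,0,0.001,0,0,0]]'|egrep 'ee_pos|force'
```

```text
ee_pos: [623.1, -28.0, 300.2]
force: [1.0, -0.6, 1.6]
ee_pos: [624.8, -28.1, 299.4]
force: [0.4, 0.5, 3.1]
ee_pos: [626.5, -28.2, 298.4]
force: [1.7, 0.1, 2.5]
ee_pos: [628.1, -28.3, 297.5]
force: [2.3, -0.6, 3.6]
```

Gentle. Continuing.

```bash
python3 -m jog '[[0,-0.0015,0,0.001,0,0,0],[0,-0.0015,0,0.001,0,0,0]]'|egrep 'ee_pos|force';python3 -m jog '[[0,-0.0013,0,0.0012,0,0,0],[0,-0.0013,0,0.0012,0,0,0]]'|egrep 'ee_pos|force';python3 -m jog '[[0,-0.0012,0,0.0012,0,0,0],[0,-0.0012,0,0.0012,0,0,0]]'|egrep 'ee_pos|force'
```

```text
ee_pos: [631.1, -28.5, 295.5]
force: [3.4, -0.4, 3.9]
ee_pos: [633.9, -28.7, 293.2]
force: [4.3, -0.9, 4.7]
ee_pos: [635.4, -28.8, 289.9]
force: [1.3, -0.5, 1.0]
```

```bash
python3 -m jog '[[0,-0.001,0,0.0012,0,0,0],[0,-0.001,0,0.0012,0,0,0]]'|egrep 'ee_pos|force';python3 -m jog '[[0,-0.0005,0,0.001,0,0,0],[0,0,0,0.001,0,0,0]]'|egrep 'ee_pos|force';python3 -m jog '[[0,0,0,0.001,0,0,0]]'|egrep 'ee_pos|force'
```

```text
ee_pos: [636.9, -28.9, 286.7]
force: [1.2, -0.1, 0.2]
ee_pos: [637.7, -29.0, 285.3]
force: [-1.5, 1.3, 0.6]
ee_pos: [637.9, -29.0, 284.6]
force: [0.5, 0.6, 0.1]
```

```bash
python3 -m jog '[[0,0,0,0.001,0,0,0]]'|egrep 'ee_pos|force';python3 -m jog '[[0,0,0,0.001,0,0,0]]'|egrep 'ee_pos|force';python3 -m jog '[[0,0,0,0.001,0,0,0]]'|egrep 'ee_pos|force';python3 -m jog '[[0,0,0,0.001,0,0,0]]'|egrep 'ee_pos|force'
```

```text
ee_pos: [638.0, -29.0, 283.8]
force: [0.6, -0.7, 0.6]
ee_pos: [638.0, -29.0, 282.8]
force: [0.1, 0.6, 0.2]
ee_pos: [638.0, -29.0, 281.7]
force: [0.8, -0.2, -1.1]
ee_pos: [637.9, -29.0, 280.7]
force: [-0.1, -0.4, 0.5]
```

```bash
python3 -m jog '[[0,0,0,0.001,0,0,0]]'|egrep 'ee_pos|force';python3 -m jog '[[0,0,0,0.001,0,0,0]]'|egrep 'ee_pos|force';python3 -m jog '[[0,0,0,0.001,0,0,0]]'|egrep 'ee_pos|force'
```

```text
ee_pos: [637.9, -29.0, 279.6]
force: [0.3, -0.3, 0.7]
ee_pos: [637.9, -29.0, 278.6]
force: [1.1, -0.0, 0.8]
ee_pos: [637.9, -29.0, 277.7]
force: [0.6, 0.3, 0.4]
```

```bash
python3 -m jog '[[0,0,0,0.001,0,0,0]]'|egrep 'ee_pos|force';python3 -m jog '[[0,0,0,0.001,0,0,0]]'|egrep 'ee_pos|force';python3 -m jog '[[0,0,0,0.0007,0,0,0]]'|egrep 'ee_pos|force'
```

```text
ee_pos: [637.9, -29.0, 276.7]
force: [0.0, 0.1, 0.9]
ee_pos: [638.0, -29.0, 275.7]
force: [0.8, -0.3, 0.5]
ee_pos: [637.9, -29.0, 274.9]
force: [-0.1, -0.7, -0.3]
```

```bash
python3 -m jog '[[0,0,0,0.001,0,0,0]]'|egrep 'ee_pos|force';python3 -m jog '[[0,0,0,0.001,0,0,0]]'|egrep 'ee_pos|force';python3 -m jog '[[0,0,0,0.001,0,0,0]]'|egrep 'ee_pos|force'
```

```text
ee_pos: [638.0, -29.0, 274.2]
force: [0.6, -0.9, 2.0]
ee_pos: [638.2, -29.0, 273.6]
force: [-0.2, 0.6, 4.6]
ee_pos: [638.2, -29.0, 273.0]
force: [-0.7, 0.3, 6.6]
```

```bash
python3 -m jog '[[0,0,0,0.001,0,0,0]]'|egrep 'ee_pos|force';python3 -m jog '[[0,0,0,0.001,0,0,0]]'|egrep 'ee_pos|force'
```

```text
ee_pos: [638.3, -29.0, 272.3]
force: [0.1, 0.7, 7.4]
ee_pos: [638.5, -29.0, 271.4]
force: [-0.4, 1.0, 7.3]
```

```bash
python3 -m jog '[[0,0,0,0.0007,0,0,0]]'|egrep 'ee_pos|force';python3 -m jog '[[0,0,0,0.0007,0,0,0]]'|egrep 'ee_pos|force';python3 -m jog '[[0,0,0,0.0007,0,0,0]]'|egrep 'ee_pos|force'
```

```text
ee_pos: [638.6, -29.1, 270.6]
force: [0.7, -0.3, 5.5]
ee_pos: [638.3, -29.0, 269.1]
force: [0.4, -0.2, -0.2]
ee_pos: [637.9, -29.0, 267.8]
force: [-1.4, -0.3, 5.9]
```

```bash
python3 -m jog '[[0,0,0,0.0007,0,0,0]]'|egrep 'ee_pos|force';python3 -m jog '[[0,0,0,0.0007,0,0,0]]'|egrep 'ee_pos|force'
```

```text
ee_pos: [637.9, -29.0, 267.8]
force: [-1.4, -0.2, 7.7]
ee_pos: [637.9, -29.0, 267.6]
force: [-1.6, 0.1, 10.3]
```

```bash
python3 -m jog '[[0,0,0,0.0007,0,0,0]]'|egrep 'ee_pos|force';python3 -m jog '[[0,0,0,0.0007,0,0,0]]'|egrep 'ee_pos|force'
```

```text
ee_pos: [637.8, -29.0, 267.5]
force: [-2.5, -0.5, 14.4]
ee_pos: [637.8, -29.0, 267.4]
force: [-3.9, 0.8, 16.1]
```

```bash
python3 -m jog '[[0,0,0,-0.005,0,0,0],[0,0,0,-0.033,0,0,0],[0,0,0,-0.037,0,0,0],[0,0.0404,0,0,0,0,0],[0,0.0404,0,0,0,0,0],[0,0.0404,0,0,0,0,0],[0,0,0,0,0,0,0],[0,0,0,0,0,0,0]]'
python3 - <<'E'
from h import *
f=cap("scene","s4");P=cloud(f)
s=f["color"][140:260,260:420];cv2.imwrite("pics/s4c.png",cv2.resize(s,None,fx=5,fy=5,interpolation=cv2.INTER_CUBIC))
f=cap("top","t4")
s=f["color"][120:230,260:380];cv2.imwrite("pics/t4c.png",cv2.resize(s,None,fx=5,fy=5,interpolation=cv2.INTER_CUBIC))
E
```

```text
time_s: 19.52
ee_pos: [517.5, -20.2, 340.0]
ee_rot: [180.0, 0.0, 175.8]
force: [0.9, -0.2, -0.4]
gripper_width: 0.5
```

View pics/s4c.png

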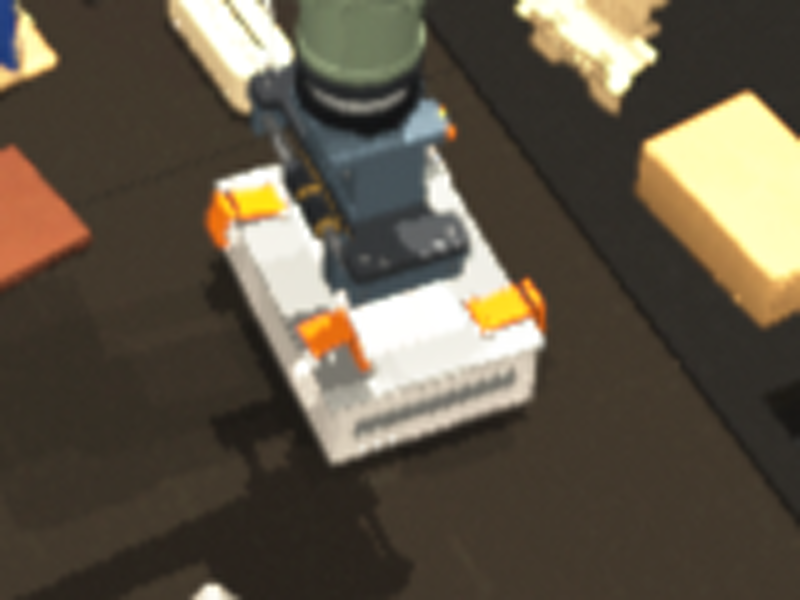

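```bash
python3 -m jog '[[0,0,0,0.015,0,0,0],[0,0,0,0.015,0,0,0],[0,0,0,0.004,0,0,0],[0,0,0,0,0,0,0]]'|egrep 'ee_pos|force';python3 -m jog '[[0,0,0,0.001,0,0,0]]'|egrep 'ee_pos|force';python3 -m jog '[[0,0,0,0.001,0,0,0]]'|egrep 'ee_pos|force';python3 -m jog '[[0,0,0,0.001,0,0,0]]'|egrep 'ee_pos|force'
```

```text
ee_pos: [517.1, -20.2, 305.5]
force: [0.3, -0.2, 0.7]
ee_pos: [517.3, -20.2, 305.4]
force: [-0.3, 0.8, -0.2]
ee_pos: [517.2, -20.2, 304.5]
force: [-0.2, -0.1, -0.2]
ee_pos: [517.1, -20.2, 303.4]
force: [-0.6, 0.9, -0.3]
```

```bash
python3 -m jog '[[0,0,0,0.0008,0,0,0]]'|egrep 'ee_pos|force';python3 -m jog '[[0,0.0005,0,0.0008,0,0,0]]'|egrep 'ee_pos|force';python3 -m jog '[[0,0.0015,0,0.0005,0,0,0]]'|egrep 'ee_pos|force'
```

```text
ee_pos: [517.0, -20.2, 302.4]
force: [-0.9, -0.0, 0.6]
ee_pos: [516.7, -20.2, 302.0]
force: [-0.6, -0.0, 5.6]
ee_pos: [515.2, -20.1, 301.7]
force: [-0.5, -0.2, 5.3]
```

```bash
python3 -m jog '[[0,0.002,0,0.0006,0,0,0]]'|egrep 'ee_pos|force';python3 -m jog '[[0,0.002,0,0.0006,0,0,0]]'|egrep 'ee_pos|force';python3 -m jog '[[0,0.002,0,0.0006,0,0,0]]'|egrep 'ee_pos|force'
```

```text
ee_pos: [513.0, -19.9, 301.0]
force: [-1.0, -0.3, 4.6]
ee_pos: [510.9, -19.7, 300.2]
force: [-1.6, -0.2, 4.5]
ee_pos: [508.8, -19.6, 299.3]
force: [-1.3, 0.6, 3.9]
```

```bash
python3 -m jog '[[0,0.0015,0,0.001,0,0,0],[0,0.0015,0,0.001,0,0,0]]'|egrep 'ee_pos|force';python3 -m jog '[[0,0.0015,0,0.001,0,0,0],[0,0.0013,0,0.001,0,0,0]]'|egrep 'ee_pos|force';python3 -m jog '[[0,0.0013,0,0.001,0,0,0],[0,0.0013,0,0.001,0,0,0]]'|egrep 'ee_pos|force'
```

```text
ee_pos: [505.4, -19.3, 297.3]
force: [-3.6, 0.3, 7.4]
ee_pos: [502.3, -19.1, 295.1]
force: [-4.1, 0.3, 6.9]
ee_pos: [499.5, -18.9, 292.9]
force: [-4.8, 0.5, 6.6]
```

```bash
python3 -m jog '[[0,0.0013,0,0.0012,0,0,0],[0,0.0013,0,0.0012,0,0,0]]'|egrep 'ee_pos|force';python3 -m jog '[[0,0.0012,0,0.0012,0,0,0],[0,0.0012,0,0.0012,0,0,0]]'|egrep 'ee_pos|force'
```

```text
ee_pos: [497.9, -18.8, 290.4]
force: [-1.0, 1.3, 1.8]
ee_pos: [495.8, -18.6, 288.2]
force: [-1.1, -0.5, 1.7]
```

```bash
python3 -m jog '[[0,0,0,0.0015,0,0,0],[0,0,0,0.0015,0,0,0]]'|egrep 'ee_pos|force';python3 -m jog '[[0,0,0,0.001,0,0,0],[0,0,0,0.001,0,0,0]]'|egrep 'ee_pos|force';python3 -m jog '[[0,0,0,0.001,0,0,0]]'|egrep 'ee_pos|force';python3 -m jog '[[0,0,0,0.001,0,0,0]]'|egrep 'ee_pos|force'
```

```text
ee_pos: [495.8, -18.6, 285.3]
force: [-1.4, 0.0, 0.3]
ee_pos: [495.8, -18.6, 283.4]
force: [0.0, 0.1, 1.5]
ee_pos: [495.8, -18.6, 282.4]
force: [-0.4, -0.2, 1.5]
ee_pos: [495.8, -18.6, 281.4]
force: [-0.5, -0.0, -1.0]
```

```bash
python3 -m jog '[[0,0,0,0.001,0,0,0]]'|egrep 'ee_pos|force';python3 -m jog '[[0,0,0,0.001,0,0,0]]'|egrep 'ee_pos|force';python3 -m jog '[[0,0,0,0.001,0,0,0]]'|egrep 'ee_pos|force'
```

```text
ee_pos: [495.8, -18.7, 280.4]
force: [0.3, -0.4, 0.7]
ee_pos: [495.7, -18.6, 279.4]
force: [-2.2, 0.6, 2.5]
ee_pos: [495.6, -18.6, 278.8]
force: [-2.6, 0.8, 7.2]
```

```bash
python3 -m jog '[[0,0,0,0.001,0,0,0]]'|egrep 'ee_pos|force';python3 -m jog '[[0,0,0,0.001,0,0,0]]'|egrep 'ee_pos|force';python3 -m jog '[[0,0,0,0.001,0,0,0]]'|egrep 'ee_pos|force'
```

```text
ee_pos: [495.4, -18.6, 278.1]
force: [-3.7, 1.0, 10.1]
ee_pos: [495.1, -18.6, 277.3]
force: [-5.7, 0.4, 11.6]
ee_pos: [494.8, -18.5, 276.2]
force: [-4.4, -0.5, 8.8]
```

```bash
python3 -m jog '[[0,0,0,0.0007,0,0,0]]'|egrep 'ee_pos|force';python3 -m jog '[[0,0,0,0.0007,0,0,0]]'|egrep 'ee_pos|force';python3 -m jog '[[0,0,0,0.0007,0,0,0]]'|egrep 'ee_pos|force'
```

```text
ee_pos: [494.8, -18.6, 275.0]
force: [-1.6, 0.1, 1.9]
ee_pos: [495.8, -18.6, 274.0]
force: [0.2, -0.2, 1.2]
ee_pos: [496.0, -18.7, 273.3]
force: [-0.5, 0.6, 3.2]
```

```bash
python3 -m jog '[[0,0,0,0.0007,0,0,0]]'|egrep 'ee_pos|force';python3 -m jog '[[0,0,0,0.0007,0,0,0]]'|egrep 'ee_pos|force'
```

```text
ee_pos: [496.0, -18.7, 273.0]
force: [-1.3, 0.6, 7.3]
ee_pos: [496.0, -18.6, 272.9]
force: [-2.9, -0.5, 12.4]
```

```bash
python3 -m jog '[[0,0,0,0.0007,0,0,0]]'|egrep 'ee_pos|force';python3 -m jog '[[0,0,0,0.0005,0,0,0]]'|egrep 'ee_pos|force'
```

```text
ee_pos: [496.0, -18.6, 272.7]
force: [-3.6, 0.5, 15.7]
ee_pos: [496.0, -18.7, 272.6]
force: [-2.2, -0.4, 17.5]
```

```bash
python3 -m jog '[[0,0,0,-0.005,0,0,0],[0,0,0,-0.03,0,0,0],[0,0,0,-0.037,0,0,0],[0,-0.0314,0.037,0,0,0,0],[0,-0.0314,0.037,0,0,0,0],[0,-0.0314,0.037,0,0,0,0],[0,-0.0314,0.037,0,0,0,0],[0,0,0,0,0,0,0],[0,0,0,0,0,0,0]]'
python3 - <<'E'
from h import *
f=cap("wrist","w5");P=cloud(f)
h=cv2.cvtColor(f["color"],cv2.COLOR_BGR2HSV)
o=(h[...,0]>5)&(h[...,0]<22)&(h[...,1]>150)&(P[...,2]>50)&(P[...,2]<140)
th=np.radians(-4.2);B=P[...,:2]-[572.3,50];bx=B@[np.cos(th),np.sin(th)];by=B@[-np.sin(th),np.cos(th)]
for nm,sx,sy in(("a",-1,1),("b",-1,-1),("c",1,-1),("d",1,1)):
    g=o&(bx*sx>15)&(by*sy>45)&(abs(bx)<100)&(abs(by)<100)
    if g.sum()>3:print(nm,g.sum(),"bx",np.percentile(bx[g],[3,97]).round(),"z",np.percentile(P[g][:,2],[3,97]).round())
E
```

```text
time_s: 26.0
ee_pos: [631.4, 119.6, 341.9]
ee_rot: [-180.0, -0.1, 175.8]
force: [-0.4, 0.2, -0.3]
gripper_width: 0.4
a 780 bx [-84. -40.] z [73. 84.]
b 2115 bx [-87. -41.] z [58. 84.]
c 121 bx [41. 85.] z [52. 75.]
d 776 bx [41. 75.] z [ 73. 109.]
```

View pics/w5.png

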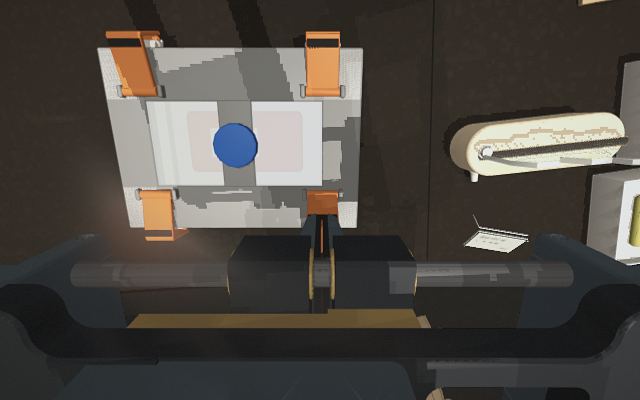

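```bash
python3 -m jog '[[0,0,0,0.015,0,0,0],[0,0,0,0.015,0,0,0],[0,0,0,0.007,0,0,0],[0,0,0,0,0,0,0]]'|egrep 'ee_pos|force';python3 -m jog '[[0,0,0,0.001,0,0,0]]'|egrep 'ee_pos|force';python3 -m jog '[[0,0,0,0.001,0,0,0]]'|egrep 'ee_pos|force';python3 -m jog '[[0,-0.0005,0,0.001,0,0,0]]'|egrep 'ee_pos|force'
```

```text
ee_pos: [631.5, 119.6, 304.7]
force: [0.3, -1.1, 0.1]
ee_pos: [632.0, 119.8, 305.1]
force: [-0.3, 0.7, -0.1]
ee_pos: [631.9, 119.9, 304.2]
force: [-0.2, -0.7, 0.5]
ee_pos: [632.3, 119.8, 303.1]
force: [-0.7, -0.5, -0.1]
```

```bash
python3 -m jog '[[0,-0.0005,0,0.001,0,0,0]]'|egrep 'ee_pos|force';python3 -m jog '[[0,-0.001,0,0.001,0,0,0]]'|egrep 'ee_pos|force'
```

```text
ee_pos: [632.8, 119.8, 301.9]
force: [0.2, -0.0, -0.3]
ee_pos: [633.8, 119.7, 300.9]
force: [1.2, -0.1, 1.3]
```

```bash
python3 -m jog '[[0,-0.0015,0,0.001,0,0,0]]'|egrep 'ee_pos|force';python3 -m jog '[[0,-0.0015,0,0.0008,0,0,0]]'|egrep 'ee_pos|force';python3 -m jog '[[0,-0.0015,0,0.0008,0,0,0]]'|egrep 'ee_pos|force'
```

```text
ee_pos: [635.6, 119.6, 300.1]
force: [-0.1, 0.3, 1.3]
ee_pos: [637.1, 119.5, 299.3]
force: [0.4, -0.5, 2.3]
ee_pos: [638.6, 119.3, 298.6]
force: [0.7, -0.5, 2.5]
```

```bash
python3 -m jog '[[0,-0.0015,0,0.001,0,0,0],[0,-0.0015,0,0.001,0,0,0]]'|egrep 'ee_pos|force';python3 -m jog '[[0,-0.0013,0,0.001,0,0,0],[0,-0.0013,0,0.001,0,0,0]]'|egrep 'ee_pos|force'
```

```text
ee_pos: [641.7, 119.1, 296.6]
force: [1.5, -1.0, 4.1]
ee_pos: [644.4, 118.9, 294.7]
force: [2.4, 0.0, 5.2]
```

```bash
python3 -m jog '[[0,-0.0013,0,0.0012,0,0,0],[0,-0.0013,0,0.0012,0,0,0]]'|egrep 'ee_pos|force';python3 -m jog '[[0,-0.001,0,0.0012,0,0,0],[0,-0.001,0,0.0012,0,0,0]]'|egrep 'ee_pos|force'
```

```text
ee_pos: [647.1, 118.8, 292.4]
force: [3.8, 0.3, 4.6]
ee_pos: [647.8, 118.6, 288.3]
force: [0.7, 1.3, 0.1]
```

```bash
python3 -m jog '[[0,-0.0005,0,0.0015,0,0,0],[0,0,0,0.0015,0,0,0]]'|egrep 'ee_pos|force';python3 -m jog '[[0,0,0,0.001,0,0,0],[0,0,0,0.001,0,0,0]]'|egrep 'ee_pos|force';python3 -m jog '[[0,0,0,0.001,0,0,0]]'|egrep 'ee_pos|force';python3 -m jog '[[0,0,0,0.001,0,0,0]]'|egrep 'ee_pos|force'
```

```text
ee_pos: [648.6, 118.6, 285.6]
force: [0.3, -0.4, 0.2]
ee_pos: [648.8, 118.6, 284.1]
force: [1.0, -0.3, 0.7]
ee_pos: [648.9, 118.6, 283.3]
force: [0.8, -0.1, 1.0]
ee_pos: [648.9, 118.6, 282.3]
force: [-0.0, 0.2, 0.7]
```

```bash
python3 -m jog '[[0,0,0,0.001,0,0,0]]'|egrep 'ee_pos|force';python3 -m jog '[[0,0,0,0.001,0,0,0]]'|egrep 'ee_pos|force';python3 -m jog '[[0,0,0,0.001,0,0,0]]'|egrep 'ee_pos|force'
```

```text
ee_pos: [648.9, 118.6, 281.3]
force: [0.3, 0.4, 0.2]
ee_pos: [648.9, 118.6, 280.3]
force: [0.9, -0.4, 0.7]
ee_pos: [648.9, 118.6, 279.3]
force: [-0.8, -0.6, 1.0]
```

```bash
python3 -m jog '[[0,0,0,0.001,0,0,0]]'|egrep 'ee_pos|force';python3 -m jog '[[0,0,0,0.001,0,0,0]]'|egrep 'ee_pos|force';python3 -m jog '[[0,0,0,0.001,0,0,0]]'|egrep 'ee_pos|force'
```

```text
ee_pos: [648.9, 118.6, 278.3]
force: [0.0, 0.3, -0.4]
ee_pos: [648.9, 118.6, 277.3]
force: [-1.0, 0.4, -0.7]
ee_pos: [648.9, 118.6, 276.3]
force: [0.7, 0.5, 0.6]
```

```bash
python3 -m jog '[[0,0,0,0.001,0,0,0]]'|egrep 'ee_pos|force';python3 -m jog '[[0,0,0,0.001,0,0,0]]'|egrep 'ee_pos|force';python3 -m jog '[[0,0,0,0.001,0,0,0]]'|egrep 'ee_pos|force'
```

```text
ee_pos: [649.0, 118.6, 275.6]
force: [0.1, 0.6, 2.6]
ee_pos: [649.1, 118.6, 275.0]
force: [-0.6, -0.0, 5.8]
ee_pos: [649.2, 118.5, 274.4]
force: [-0.3, -0.9, 7.3]
```

```bash
python3 -m jog '[[0,0,0,0.001,0,0,0]]'|egrep 'ee_pos|force';python3 -m jog '[[0,0,0,0.001,0,0,0]]'|egrep 'ee_pos|force'
```

```text
ee_pos: [649.3, 118.5, 273.8]
force: [0.4, -0.5, 7.2]
ee_pos: [649.4, 118.5, 273.1]
force: [0.5, -0.9, 7.1]
```

```bash
python3 -m jog '[[0,0,0,0.001,0,0,0]]'|egrep 'ee_pos|force';python3 -m jog '[[0,0,0,0.001,0,0,0]]'|egrep 'ee_pos|force'
```

```text
ee_pos: [649.6, 118.5, 272.0]
force: [1.1, -1.2, 5.5]
ee_pos: [649.3, 118.5, 270.0]
force: [0.1, -0.8, -0.1]
```

```bash
python3 -m jog '[[0,0,0,0.0007,0,0,0]]'|egrep 'ee_pos|force';python3 -m jog '[[0,0,0,0.0007,0,0,0]]'|egrep 'ee_pos|force';python3 -m jog '[[0,0,0,0.0007,0,0,0]]'|egrep 'ee_pos|force'
```

```text
ee_pos: [649.1, 118.6, 269.1]
force: [0.0, -0.4, 7.7]
ee_pos: [649.1, 118.6, 269.0]
force: [-1.3, -0.7, 9.8]
ee_pos: [649.1, 118.6, 268.9]
force: [-2.1, -0.1, 12.1]
```

```bash
python3 -m jog '[[0,0,0,0.0007,0,0,0]]'|egrep 'ee_pos|force';python3 -m jog '[[0,0,0,0.0007,0,0,0]]'|egrep 'ee_pos|force'
```

```text
ee_pos: [649.1, 118.6, 268.8]
force: [-2.7, -0.8, 15.2]
ee_pos: [649.0, 118.6, 268.7]
force: [-2.7, -1.8, 17.8]
```

```bash
python3 -m jog '[[0,0,0,-0.005,0,0,0],[0,0,0,-0.04,0,0,0],[0,0,0,-0.05,0,0,0],[0,0.02,-0.023,-0.04,0,0,0],[0,0.03,-0.023,0,0,0,0],[0,0.03,-0.023,0,0,0,0],[0,0,0,0,0,0,0],[0,0,0,0,0,0,0]]'
python3 - <<'E'
from h import *
f=cap("wrist","w6");P=cloud(f)
h=cv2.cvtColor(f["color"],cv2.COLOR_BGR2HSV)
b=(abs(P[...,0]-572)<25)&(abs(P[...,1]-50)<25)&(h[...,0]>95)&(h[...,0]<125)&(h[...,1]>120);print(b.sum(),np.median(P[b],0))
o=(h[...,0]>5)&(h[...,0]<22)&(h[...,1]>150)&(P[...,2]>70)&(P[...,2]<140)
th=np.radians(-4.2);B=P[...,:2]-[572.3,50];bx=B@[np.cos(th),np.sin(th)];by=B@[-np.sin(th),np.cos(th)]
for nm,sx,sy in(("a",-1,1),("b",-1,-1),("c",1,-1),("d",1,1)):
    g=o&(bx*sx>15)&(by*sy>45)&(abs(bx)<100)&(abs(by)<100)
    if g.sum()>3:print(nm,g.sum(),"bx",np.percentile(bx[g],[3,97]).round(),"z",np.percentile(P[g][:,2],[3,97]).round())
f=cap("scene","s6")
s=f["color"][140:260,260:420];cv2.imwrite("pics/s6c.png",cv2.resize(s,None,fx=5,fy=5,interpolation=cv2.INTER_CUBIC))
E
```

```text
time_s: 32.55
ee_pos: [564.5, 55.8, 400.5]
ee_rot: [180.0, -0.0, 175.8]
force: [0.4, 0.4, 0.6]
gripper_width: 0.5
852 [571.75625303  50.13797078  75.8437788 ]
a 559 bx [-88. -41.] z [72. 84.]
b 1055 bx [-86. -41.] z [73. 84.]
c 86 bx [41. 48.] z [71. 75.]
d 78 bx [41. 43.] z [70. 75.]
```

View pics/w6.png

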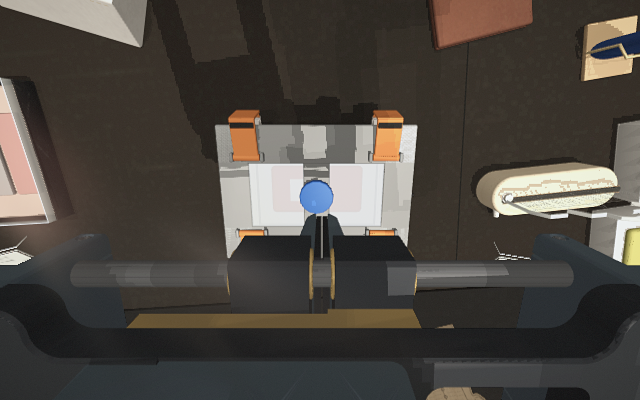

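View pics/s6c.png

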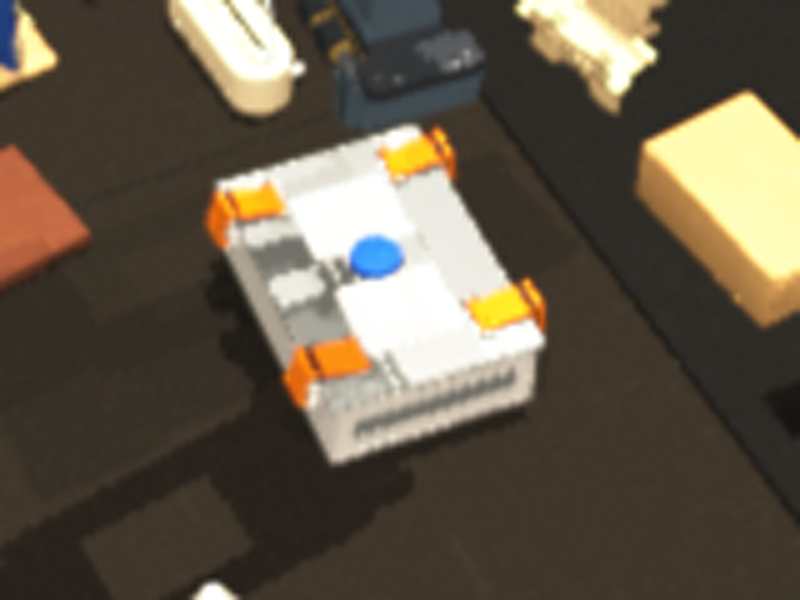

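```bash
python3 -c "
from workcell import ticket; print(ticket.job_done())"
```

```text
the job is handed in; nothing more can be done
None
```

The stock box is closed: the lid is fully home and all four clips snapped shut. I handed the job in at about 32.6 s, with the arm well clear of everything.

- **Lid:** I pressed it down on the blue pad, with all clips still open, until it met its hard stop. The last reading there was 18.6 N downward, about 20 N in total.
- **Clips:** I did near-left first, then far-right diagonally opposite, then near-right and far-left. Each one gave a clear force peak of 7 to 12 N, then a drop, then a solid stop. I pressed each stop to about 16 to 18 N.
- **Last checks:** In the final pictures all four clips lie flat with their hooks down. The pad measured 75.8 mm high, or about 75 mm after allowing for the camera reading about 1 mm high at first contact, so the lid is home. No bystander looked disturbed in the views I took.
- **Less clean:** While swinging the first clip down, the contact jammed briefly at about 18 N downward, about 22 N in total. I only get a force reading at the end of each call, so a short peak could have gone unseen. For the other three I followed the clip's arc with the fingertip, and the readings while swinging them down stayed under about 9 N.

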